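# Fetch the chisel from under the fitted tools

## Robot

A 7-joint arm with a two-finger parallel gripper is mounted at the origin on a cart in front of the work surface, level with it; the furniture and walls round the work are solid. World frame = base frame: x ahead of the robot, y to its left, z up, the work surface at z = 0. Lengths are in m, angles in rad, forces in N, time in s.
With the tool pointing down it reaches from about 0.425 to 0.875 m from the base axis. Payload 4.7 kg.
Tool frame: the origin (TCP) lies between the finger pads; the fingertips stand 14 mm ahead of it and the grasp point (between the pads) lies 5 mm behind it; z points along the fingers, y is the line along which they close (so a half turn about z gives the same grasp; the last joint's range is limited). The gripper opens to 87 mm and grips with 3 to 60 N. Pads are 19 mm wide; open, the fingers measure 117 mm over their backs; the gripper's body (75 mm by 190 mm) begins 51 mm behind the grasp point.
Start: joints at [-1.266, 0.321, -0.07, 1.45, 0.023, 1.371, -0.057], TCP at [0.186, 0.623, 0.237] pointing down, gripper open.
Joint ranges: [-2.86, 2.86], [-0.3, 2.09], [-1.38, 1.24], [0.06, 2.45], [-1.56, 4.7], [0.09, 2.05], [-2.69, 2.69]. Speed limits (rad/s): [2.57, 2.57, 3.14, 3.14, 3.14, 3.14, 3.14].

## Interface

Orientations are given as a rotation vector (axis times angle).
In Python, from bench import ctrl gives the robot as it stands.
- The arm moves only by the shell command python3 -m inch 'ROWS' [OPENING] [FORCE]. ROWS is JSON, a list of rows, each a list of 6 numbers: the shift along the world's x, y, z in mm, then the turn, a rotation vector about the world's x, y, z in degrees. In form: [[tx, ty, tz, rx, ry, rz], ...]. A call has 1 to 20 rows; each row is the pose to reach, as a shift and turn from the pose commanded when the call began; what a row does not reach only later rows make up. A row lasts 1/8 s, in which the tool goes at most 62.5 mm and 10.7 degrees, less where a joint would pass 70% of its speed; a pose out of reach is approached as far as the arm can. A call with a gripper value outside its range is refused whole. OPENING is the finger opening in mm, from 0 to 87, set as the call begins (- or left out, the last holds). The fingers move at their own pace and stop on an object; FORCE is the grip in N (left out, the last holds). Time passes only in rows, so rows that repeat a pose let the fingers close. It gives the time, the measured TCP pose, the force, the opening and the grip force at its end, in the units of the state.
- ctrl.get_state(): the state, without advancing time (a new reading comes with each control period).
- ctrl.get_image(name): name is "side" or "top" or "wrist"; returns (picture, depth): 384x512x3 uint8, red, green, blue; 384x512 float32, m along the optical axis (not along the pixel's ray), 0 where there is no reading.
- ctrl.camera_params(name): a dict with "mtx" (3x3 intrinsics, pixels), "dist_coeffs" ([k1, k2, p1, p2, k3] as OpenCV has them; the pictures are not rectified), "T" (4x4, takes a point from camera to world coordinates). Camera axes: x right, y down, z forward; pixel columns grow to the right and rows downward; lengths in m; the calibration is good to about 2 mm. A picture is of the moment at which its call begins: read the wrist's pose just before it. camera_params takes no time and is no camera call; for the wrist camera it gives the pose at the moment of the call.
- ctrl.close_job(): hands the job in; it is judged then, once.
The state is a dict: "time": time; "joint_positions": joint angles; "qd": joint speeds; "joint_torque": joint torques, N m; "position": TCP position; "tool_rot": TCP orientation; "ft_force": force on the tool from outside, world axes, zero at the start; "torque": the same for the moment, N m; "grip_width": opening from 0.0 (shut) to 1.0 (fully open); "grip_force": force on a finger pad.
Only numpy, scipy, OpenCV 4.12 (cv2) and the standard library are available. Lean on these libraries where they do the work, as an engineer would, in place of code of your own. Each camera call takes 0.05 s, during which the arm holds its last target. There are 200 camera calls.

## Task

I need the wide chisel that lies at the bottom of the fitted tool tray. Set the plane, the sanding block and the sharpening stone that lie across it down flat on the rubber mat, all three, then lift out the chisel and lay it lengthwise in the notches of the dark chisel rest; after that put the three tools back, each down flat in its own fitted seat in the tray. Leave the jar with the red lid alone.

Things in the scene. Friction and masses are not known exactly. Their poses are not given: they have to be found in the camera images.
- plane: Iron block plane, black and grey with a pale knob, 51 x 156 x 59 mm, 0.55 to 0.9 kg. Origin in the middle of its sole; y along its length, z up. Grip across its flat side cheeks, 52 mm apart, 32 mm high, from y = -70 to 70 mm. Starts in its seat, crosswise over the chisel.
- sanding_block: Cork sanding block, brown on top, dark grey abrasive paper round the sides, 66 x 110 x 31 mm (grip across 62 to 66 mm), 0.05 to 0.1 kg. Origin in the middle of its underside; y along its length, z up. Starts in its seat, crosswise over the chisel.
- stone: Combination sharpening stone, red-brown above and blue-grey below, 50 x 150 x 25 mm, 0.28 to 0.56 kg. Origin in the middle of its underside; y along its length, z up. Starts in its seat, crosswise over the chisel.
- chisel: Wide bench chisel, 32 x 247 x 27 mm, 0.13 to 0.2 kg: wooden handle towards +y, steel blade towards -y, balanced about y = 25 mm; there it is about 24 mm wide and 22 high. Origin at mid length, underside; y along it, z up. Starts on the tray floor, 8 mm above the bench, along the well (92 mm wide, 272 long, wood beside it 44 mm above the bench) under the three crosswise tools.
- plane_seat: Plane seat: pale fixed insert of the tray, 88 (x) by 176 (y) mm, two bearers beside an open well (|y| < 46 mm) where the chisel lies. Origin in the middle, 8 mm above the bench; x along tray and chisel, y along the seated tool. Recess 62 (x) by 166 (y) mm, 5 mm larger on each side than the plane; floor at z = 30 mm, rim at 36. The three inserts stand 90 mm apart along x, in any order.
- sanding_seat: Sanding-block seat: pale fixed insert of the tray, 88 (x) by 176 (y) mm, two bearers beside an open well (|y| < 46 mm) where the chisel lies. Origin in the middle, 8 mm above the bench; x along tray and chisel, y along the seated tool. Recess 76 (x) by 120 (y) mm, 5 mm larger on each side than the block; floor at z = 30 mm, rim at 36. The three inserts stand 90 mm apart along x, in any order.
- stone_seat: Stone seat: pale fixed insert of the tray, 88 (x) by 176 (y) mm, two bearers beside an open well (|y| < 46 mm) where the chisel lies. Origin in the middle, 8 mm above the bench; x along tray and chisel, y along the seated tool. Recess 60 (x) by 160 (y) mm, 5 mm larger on each side than the stone; floor at z = 30 mm, rim at 36. The three inserts stand 90 mm apart along x, in any order.
- chisel_rest: Dark wooden chisel rest, fixed, 64 (x) by 160 (y) mm: base board 8 mm thick, two notched uprights at y = -60 and 60 mm, each 16 mm thick. Origin in the middle of its underside, on the bench. Notches open above, 44 mm wide, floors at z = 26 mm, ears up to 36. The chisel lies along y in both notches, either way round.
- bench_mat: Dark ribbed rubber bench mat, fixed, 270 (x) by 166 (y) mm, 3 mm thick: the side area. Origin in the middle of its underside, on the bench.
- jar: Clear screw-top jar with a red lid, 65 mm across, 99 mm tall, loose, standing behind the work. Origin in the middle of its underside.

How it is judged:
By the outcome, as a careful person would: the job done as asked, in the order asked, and still so for the second after the job is handed in, with the robot touching nothing.
It also fails if it takes over 144 s, if anything falls off the work surface, if the arm or the gripper's body presses on something with over 40 N, if the wrist force passes 120 N, or if a joint passes its speed limit or range.

## Working session

There is one attempt and no reset: what is moved stays moved. The work goes in short steps, Python scripts to look and compute and a shell command to move; the robot and the scene stay as the last step left them, time stands still between calls to the robot, and variables do not carry over. Pictures are saved under pics/ and viewed, at most 14 in all, crops included, and the job is handed in when it is done.

```bash
ls; mkdir -p pics; cat > h.py <<'E'
import numpy as np, cv2
from bench import ctrl
def snap(name,fn):
    T=ctrl.camera_params(name); im,d=ctrl.get_image(name)
    cv2.imwrite('pics/%s.png'%fn,im[:,:,::-1]); np.savez('pics/%s.npz'%fn,im=im,d=d,T=T['T'],m=T['mtx'],k=np.array(T['dist_coeffs'],float))
def cloud(fn):
    z=np.load('pics/%s.npz'%fn); h,w=z['d'].shape
    u,v=np.meshgrid(np.arange(w),np.arange(h))
    p=cv2.undistortPoints(np.stack([u,v],-1).reshape(-1,1,2).astype(np.float64),z['m'],z['k']).reshape(h,w,2)
    d=z['d'].astype(float)
    P=np.stack([p[...,0]*d,p[...,1]*d,d],-1)@z['T'][:3,:3].T+z['T'][:3,3]
    P[d==0]=np.nan
    return P,z['im']
E
python3 - <<'E'
from h import *
s=ctrl.get_state(); print({k:np.round(v,3) for k,v in s.items()})
snap('top','top0'); snap('side','side0')
a=[cv2.imread('pics/top0.png'),cv2.imread('pics/side0.png')]
cv2.imwrite('pics/t0b.png',cv2.resize(a[0],(800,600)))
print(ctrl.camera_params('top')['T'],ctrl.camera_params('wrist')['T'])
E
```

```text
pics
{'time': np.float64(0.0), 'joint_positions': array([-1.266,  0.322, -0.07 ,  1.452,  0.023,  1.371, -0.057]), 'qd': array([ 0.002, -0.002, -0.002,  0.001,  0.   ,  0.001, -0.001]), 'joint_torque': array([ 0.0000e+00, -4.9128e+01, -4.0400e-01, -3.1253e+01, -6.4000e-02,
        4.4000e-02,  0.0000e+00]), 'position': array([0.186, 0.622, 0.235]), 'tool_rot': array([-4.550e-01, -3.108e+00,  3.000e-03]), 'ft_force': array([ 0.777,  0.729, -0.112]), 'torque': array([0.03 , 0.041, 0.007]), 'grip_force': np.float64(0.0), 'grip_width': np.float64(1.002)}
[[-0.0319475  -0.97886631  0.20199037  0.33639902]
 [-0.99947418  0.03240846 -0.00102555 -0.21641583]
 [-0.00554232 -0.20191692 -0.97938697  0.89983201]
 [ 0.          0.          0.          1.        ]] [[ 2.87053553e-01  9.29634689e-01  2.31040264e-01  1.22541493e-01]
 [ 9.57914379e-01 -2.78441173e-01 -6.97893606e-02  6.40715667e-01]
 [-5.47488313e-04  2.41350075e-01 -9.70437964e-01  3.83909081e-01]
 [ 0.00000000e+00  0.00000000e+00  0.00000000e+00  1.00000000e+00]]
```

View pics/t0b.png

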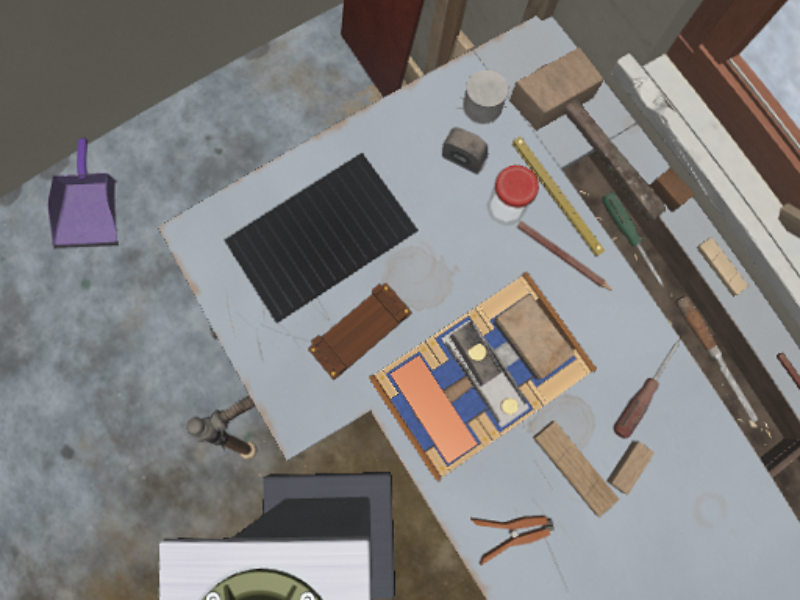

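View pics/side0.png

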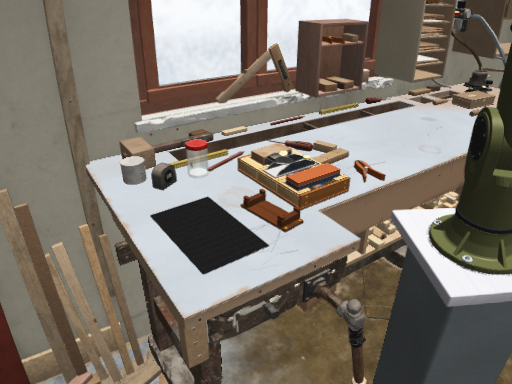

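The top view shows the tray (stone at 435,410, plane at 485,370, sanding block at 535,335), the rest at (360,330), the mat at (320,235) and the jar at (515,190). Next I turn these pixels into world positions.

```bash
python3 - <<'E'
from h import *
P,im=cloud('top0')
def mean(x,y,r=1):
    u,v=int(round(x*.64)),int(round(y*.64)); return np.nanmedian(P[v-r:v+r+1,u-r:u+r+1].reshape(-1,3),0)
for n,x,y in [('stone',433,411),('plane body',498,385),('sand',535,336),('mat c',321,237),('rest c',360,330),('jarlid',517,186),('bench',420,260),('trayTL',376,380),('trayTR',525,280),('trayBR',592,366),('trayBL',438,474),
 ('chis1',458,388),('chis2',507,352)]:
    print(n,np.round(mean(x,y),3))
# mat corners via ray plane at z=.003, rest
z=np.load('pics/top0.npz')
def ray(x,y,h):
    p=cv2.undistortPoints(np.array([[[x*.64,y*.64]]]),z['m'],z['k'])[0,0]; d=z['T'][:3,:3]@np.r_[p,1]; o=z['T'][:3,3]; return o+d*(h-o[2])/d[2]
for n,L,h in [('mat',[(226,240),(361,155),(416,230),(279,320)],.003),
 ('rest',[(309,350),(383,284),(411,310),(334,378)],.036),
 ('stone',[(390,371),(420,354),(478,441),(444,461)],.063),
 ('sand',[(495,316),(535,295),(577,352),(540,378)],.069),('jar',[(517,186)],.099),
 ('plane',[(449,332),(474,318),(532,405),(502,424)],.066)]:
    Q=np.array([ray(x,y,h) for x,y in L]); print(n,np.round(Q,3).tolist(),np.round(Q.mean(0),3))
    if len(Q)==4:
        e=[Q[1]-Q[0],Q[2]-Q[1],Q[2]-Q[3],Q[3]-Q[0]]; print([ (round(np.linalg.norm(a),3),round(np.degrees(np.arctan2(a[1],a[0])),1)) for a in e])
E
```

```text
stone [ 0.335 -0.262  0.064]
plane body [ 0.37  -0.36   0.046]
sand [ 0.436 -0.412  0.069]
mat c [ 0.614 -0.096  0.003]
rest c [ 0.462 -0.156  0.009]
jarlid [ 0.654 -0.398  0.1  ]
bench [ 0.573 -0.255  0.001]
trayTL [ 0.383 -0.181  0.042]
trayTR [ 0.525 -0.411  0.044]
trayBR [ 0.392 -0.502  0.044]
trayBL [ 0.245 -0.266  0.042]
chis1 [ 0.368 -0.302  0.029]
chis2 [ 0.42  -0.38   0.016]
mat [[0.616, 0.058, 0.003], [0.756, -0.164, 0.003], [0.622, -0.25, 0.003], [0.482, -0.03, 0.003]] [ 0.619 -0.096  0.003]
[(np.float64(0.262), np.float64(-57.9)), (np.float64(0.159), np.float64(-147.2)), (np.float64(0.261), np.float64(-57.6)), (np.float64(0.161), np.float64(-146.6))]
rest [[0.43, -0.082, 0.036], [0.527, -0.196, 0.036], [0.486, -0.237, 0.036], [0.388, -0.119, 0.036]] [ 0.458 -0.158  0.036]
[(np.float64(0.149), np.float64(-49.4)), (np.float64(0.058), np.float64(-135.3)), (np.float64(0.153), np.float64(-50.1)), (np.float64(0.056), np.float64(-139.1))]
stone [[0.394, -0.203, 0.063], [0.416, -0.247, 0.063], [0.291, -0.323, 0.063], [0.265, -0.274, 0.063]] [ 0.342 -0.262  0.063]
[(np.float64(0.049), np.float64(-62.4)), (np.float64(0.147), np.float64(-148.5)), (np.float64(0.055), np.float64(-62.3)), (np.float64(0.147), np.float64(-150.8))]
sand [[0.467, -0.357, 0.069], [0.496, -0.418, 0.069], [0.41, -0.473, 0.069], [0.376, -0.416, 0.069]] [ 0.437 -0.416  0.069]
[(np.float64(0.067), np.float64(-64.5)), (np.float64(0.102), np.float64(-147.4)), (np.float64(0.067), np.float64(-58.4)), (np.float64(0.109), np.float64(-147.2))]
jar [[0.654, -0.398, 0.099]] [ 0.654 -0.398  0.099]
plane [[0.447, -0.29, 0.066], [0.466, -0.327, 0.066], [0.338, -0.403, 0.066], [0.313, -0.358, 0.066]] [ 0.391 -0.344  0.066]
[(np.float64(0.042), np.float64(-62.8)), (np.float64(0.149), np.float64(-149.3)), (np.float64(0.051), np.float64(-60.9)), (np.float64(0.15), np.float64(-152.7))]
```

```bash
python3 -m inch '[[364,-472,65,0,0,-60],[364,-472,65,0,0,-60],[364,-472,65,0,0,-60],[364,-472,65,0,0,-60],[364,-472,65,0,0,-60],[364,-472,65,0,0,-60],[364,-472,65,0,0,-60],[364,-472,65,0,0,-60],[364,-472,65,0,0,-60],[204,-962,65,0,0,-132],[204,-962,65,0,0,-132],[204,-962,65,0,0,-132],[204,-962,65,0,0,-132],[204,-962,65,0,0,-132],[204,-962,65,0,0,-132],[204,-962,65,0,0,-132],[204,-962,65,0,0,-132],[204,-962,65,0,0,-132],[204,-962,65,0,0,-132],[204,-962,65,0,0,-132]]' 80 20
python3 - <<'E'
from h import *
print(ctrl.get_state()['joint_positions'].round(2))
snap('wrist','w1'); cv2.imwrite('pics/w1b.png',cv2.resize(cv2.imread('pics/w1.png'),(800,600)))
E
```

```text
time: 2.6
position: [0.3907, -0.3382, 0.3012]
tool_rot: [-3.023, -0.85, 0.0]
ft_force: [0.3, 0.7, 0.5]
grip_width: 0.92
grip_force: 0.0
[-0.3  -0.02  0.96  1.7   0.02  1.45 -0.36]
```

View pics/w1b.png

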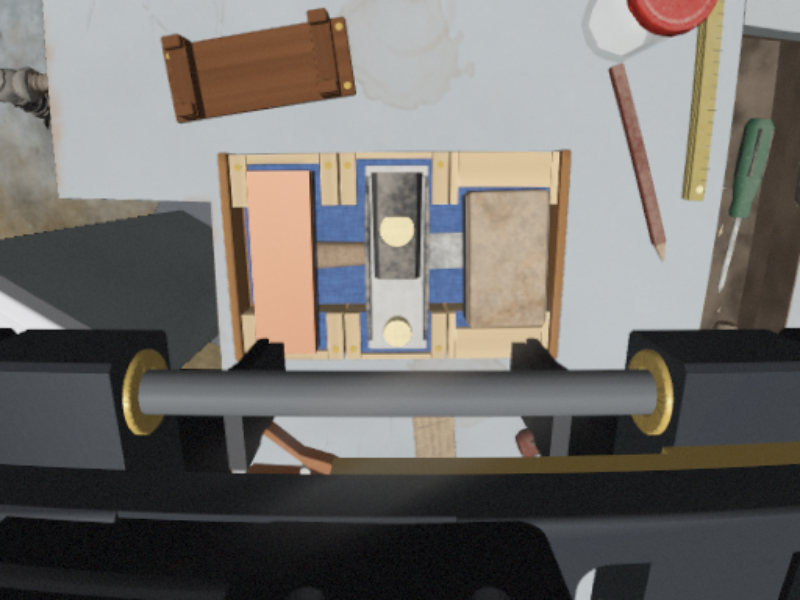

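The stone (282,262), plane (397,260), sanding block (507,258) and rest (260,65) are visible. The chisel crosses the well at image row 250, with its handle on the left under the stone and its blade on the right.

```bash
cat >> h.py <<'E'
def ray(fn,x,y,h,s=.64):
    z=np.load('pics/%s.npz'%fn)
    p=cv2.undistortPoints(np.array([[[x*s,y*s]]],float),z['m'],z['k'])[0,0]; d=z['T'][:3,:3]@np.r_[p,1]; o=z['T'][:3,3]; return (o+d*(h-o[2])/d[2])
def quad(fn,n,L,h,s=.64):
    Q=np.array([ray(fn,x,y,h,s) for x,y in L]); e=[Q[1]-Q[0],Q[2]-Q[1],Q[2]-Q[3],Q[3]-Q[0]]
    print(n,'c',np.round(Q.mean(0)*1000,1),[(round(np.linalg.norm(a)*1000),round(np.degrees(np.arctan2(a[1],a[0])),1)) for a in e])
E
python3 - <<'E'
from h import *
s=ctrl.get_state(); from scipy.spatial.transform import Rotation as R
y=R.from_rotvec(s['tool_rot']).as_matrix(); print(y.round(3).tolist(),np.degrees(np.arctan2(y[1,1],y[0,1])))
P,_=cloud('w1')
quad('w1','stone',[(247,171),(312,170),(316,353),(256,355)],.063)
quad('w1','plane',[(367,167),(427,167),(432,347),(369,348)],.070)
quad('w1','sand',[(468,193),(548,191),(547,325),(469,327)],.069)
quad('w1','rest',[(163,37),(342,13),(355,95),(179,122)],.036)
for n,x,y in [('stone',282,262),('sand',507,258),('chis1a',340,247),('handle hi',340,264),('blade',445,250),('cheek',371,200),('rest notch',172,78)]:
    print(n,(P[int(y*.64),int(x*.64)]*1000).round(1))
for x,y,h in [(340,243,.03),(340,268,.03),(320,240,.03),(320,271,.03),(443,233,.012),(443,270,.012),(463,252,.012)]: print(x,y,(ray('w1',x,y,h)*1000).round(1))
E
```

```text
[[0.853, 0.522, -0.0], [0.522, -0.853, 0.001], [0.0, -0.001, -1.0]] -58.5273695421348
stone c [ 338.8 -261.2   63. ] [(51, np.float64(-58.3)), (149, np.float64(-149.6)), (51, np.float64(-56.3)), (151, np.float64(-149.7))]
plane c [ 392.1 -338.4   70. ] [(45, np.float64(-58.6)), (143, np.float64(-146.2)), (52, np.float64(-57.6)), (144, np.float64(-148.8))]
sand c [ 437.  -412.3   69. ] [(62, np.float64(-56.8)), (108, np.float64(-145.0)), (64, np.float64(-57.2)), (107, np.float64(-146.3))]
rest c [ 463.3 -163.5   36. ] [(145, np.float64(-53.1)), (63, np.float64(-140.0)), (146, np.float64(-51.3)), (67, np.float64(-141.3))]
stone [ 341.7 -258.2   61.8]
sand [ 438.2 -409.9   67.2]
chis1a [ 369.6 -291.4   27.5]
handle hi [ 358.4 -298.3   30.5]
blade [ 413.9 -372.1   16.9]
cheek [ 421.2 -295.3   74.2]
rest notch [419.7 -92.2   8.5]
340 243 [ 373.4 -290.5   30. ]
340 268 [ 354.5 -301.4   30. ]
320 240 [ 366.7 -274.4   30. ]
320 271 [ 343.1 -287.7   30. ]
443 233 [ 426.1 -364.    12. ]
443 270 [ 397.7 -382.1   12. ]
463 252 [ 421.1 -388.7   12. ]
```

```bash
python3 -m inch '[[-1,0,-60,0,0,1],[-1,0,-120,0,0,1],[-1,0,-175,0,0,1],[-1,0,-205,0,0,1],[-1,0,-225,0,0,1],[-1,0,-237,0,0,1],[-1,0,-244,0,0,1],[-1,0,-244,0,0,1]]' 70 && python3 -m inch '[[0,0,0,0,0,0],[0,0,0,0,0,0],[0,0,0,0,0,0],[0,0,0,0,0,0],[0,0,0,0,0,0],[0,0,0,0,0,0]]' 30 45
```

```text
time: 3.65
position: [0.3898, -0.3394, 0.0579]
tool_rot: [3.017, 0.875, 0.001]
ft_force: [-0.3, 1.0, -0.0]
grip_width: 0.804
grip_force: 0.0
time: 4.4
position: [0.3894, -0.339, 0.058]
tool_rot: [-3.016, -0.875, -0.0]
ft_force: [-1.9, 2.7, 5.3]
grip_width: 0.581
grip_force: 44.9
```

```bash
python3 -m inch '[[0,0,10,0,0,0],[0,0,30,0,0,0],[0,0,60,0,0,0],[10,10,90,0,0,0],[40,43,90,0,0,0],[75,81,90,0,0,0],[115,123,90,0,0,0],[155,165,90,0,0,0],[190,203,80,0,0,0],[215,230,50,0,0,0],[228,243,20,0,0,0],[228,243,0,0,0,0],[228,243,-15,0,0,0],[228,243,-25,0,0,0],[228,243,-30,0,0,0],[228,243,-30,0,0,0]]'  && python3 -m inch '[[0,0,-2,0,0,0],[0,0,-4,0,0,0],[0,0,-4,0,0,0],[0,0,-4,0,0,0]]'
```

```text
time: 6.4
position: [0.6174, -0.0967, 0.0279]
tool_rot: [3.018, 0.874, 0.001]
ft_force: [-0.2, 0.7, -5.5]
grip_width: 0.582
grip_force: 44.9
time: 6.9
position: [0.6174, -0.0963, 0.0237]
tool_rot: [3.017, 0.875, 0.0]
ft_force: [-0.2, 1.1, -5.8]
grip_width: 0.578
grip_force: 44.9
```

```bash
python3 -m inch '[[0,0,-1,0,0,0],[0,0,-1,0,0,0],[0,0,-1,0,0,0]]' && python3 -m inch '[[0,0,0,0,0,0],[0,0,0,0,0,0],[0,0,0,0,0,0],[0,0,20,0,0,0],[0,0,60,0,0,0],[0,0,110,0,0,0],[-30,-20,140,0,0,0],[-75,-45,140,0,0,0],[-125,-75,140,0,0,0],[-175,-105,140,0,0,0],[-225,-135,140,0,0,0],[-260,-155,140,0,0,0],[-273,-162,120,0,0,0],[-273,-162,90,0,0,0],[-273,-162,60,0,0,0],[-273,-162,42,0,0,0],[-273,-162,34,0,0,0],[-273,-162,31,0,0,0],[-273,-162,31,0,0,0]]' 68 && python3 -m inch '[[0,0,0,0,0,0],[0,0,0,0,0,0],[0,0,0,0,0,0],[0,0,0,0,0,0],[0,0,0,0,0,0],[0,0,0,0,0,0]]' 30 40
```

```text
time: 7.28
position: [0.6176, -0.0963, 0.0231]
tool_rot: [-3.017, -0.875, -0.001]
ft_force: [-2.2, 0.1, -1.1]
grip_width: 0.58
grip_force: 44.9
time: 9.65
position: [0.3448, -0.2586, 0.0541]
tool_rot: [3.017, 0.874, 0.001]
ft_force: [-0.0, -0.2, 0.3]
grip_width: 0.779
grip_force: 0.0
time: 10.4
position: [0.3444, -0.258, 0.0538]
tool_rot: [-3.017, -0.875, 0.0]
ft_force: [-1.6, 2.0, 5.2]
grip_width: 0.572
grip_force: 39.8
```

```bash
python3 -m inch '[[0,0,10,0,0,0],[0,0,30,0,0,0],[0,0,70,0,0,0],[5,5,110,0,0,0],[35,37,120,0,0,0],[75,79,120,0,0,0],[115,121,120,0,0,0],[155,163,110,0,0,0],[190,200,90,0,0,0],[217,228,60,0,0,0],[229,241,25,0,0,0],[229,241,0,0,0,0],[229,241,-18,0,0,0],[229,241,-28,0,0,0],[229,241,-32,0,0,0],[229,241,-34,0,0,0],[229,241,-35,0,0,0],[229,241,-35,0,0,0]]'
```

```text
time: 12.65
position: [0.5738, -0.0172, 0.0191]
tool_rot: [3.017, 0.875, 0.001]
ft_force: [-0.1, -0.2, -3.6]
grip_width: 0.567
grip_force: 39.8
```

```bash
python3 -m inch '[[0,0,-1,0,0,0],[0,0,-1.5,0,0,0],[0,0,-1.5,0,0,0]]' && python3 -m inch '[[0,0,0,0,0,0],[0,0,0,0,0,0],[0,0,0,0,0,0],[0,0,20,0,0,0],[0,0,60,0,0,0],[0,0,110,0,0,0],[-15,-40,150,0,0,0]]' 68 && python3 -m inch '[[-15,-45,0,0,0,0],[-35,-100,0,0,0,0],[-53,-155,0,0,0,0],[-70,-210,0,0,0,0],[-87,-260,0,0,0,0],[-104,-305,0,0,0,0],[-118,-340,-10,0,0,0],[-122,-355,-40,0,0,0],[-122,-355,-70,0,0,0],[-122,-355,-93,0,0,0],[-122,-355,-106,0,0,0],[-122,-355,-112,0,0,0],[-122,-355,-112,0,0,0]]' 80 && python3 -m inch '[[0,0,0,0,0,0],[0,0,0,0,0,0],[0,0,0,0,0,0],[0,0,0,0,0,0],[0,0,0,0,0,0]]' 50 20
```

```text
time: 13.02
position: [0.5738, -0.0172, 0.0188]
tool_rot: [-3.016, -0.874, -0.001]
ft_force: [-4.5, 0.0, 8.9]
grip_width: 0.568
grip_force: 39.8
time: 13.9
position: [0.56, -0.0541, 0.1701]
tool_rot: [-3.014, -0.885, -0.005]
ft_force: [1.2, -0.5, 0.2]
grip_width: 0.782
grip_force: 0.0
time: 15.52
position: [0.4367, -0.4125, 0.058]
tool_rot: [-3.017, -0.875, -0.003]
ft_force: [-4.5, 5.2, 13.3]
grip_width: 0.919
grip_force: 6.7
time: 16.15
position: [0.4369, -0.4124, 0.0559]
tool_rot: [3.017, 0.875, 0.001]
ft_force: [-1.1, 1.2, 6.9]
grip_width: 0.709
grip_force: 20.0
```

```bash
python3 - <<'E'
from h import *
snap('wrist','w2'); cv2.imwrite('pics/w2b.png',cv2.resize(cv2.imread('pics/w2.png'),(800,600)))
E
```

```text
(no output)
```

View pics/w2b.png

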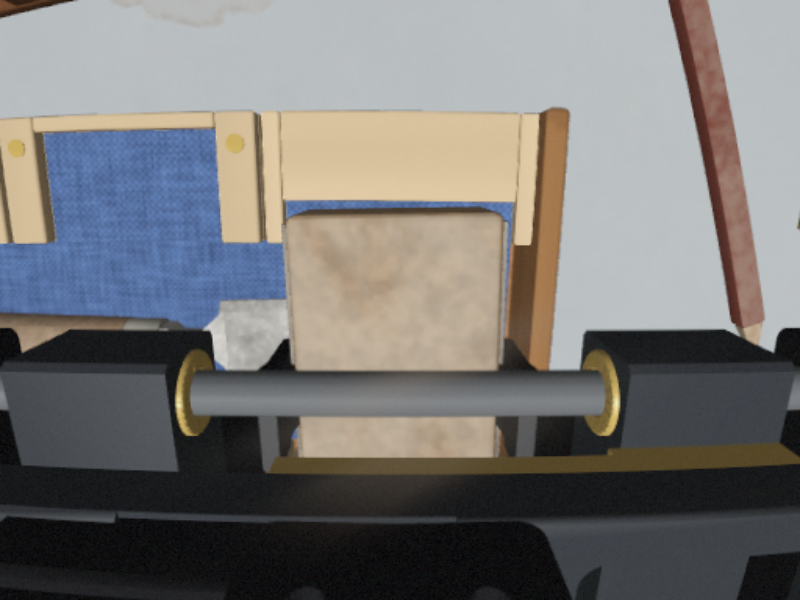

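The block is gripped (390,290), but the right finger sits against the tray's end wall (535,355). I'll regrip 6 mm higher so that the tips clear the wall.

```bash
python3 -m inch '[[0,0,2,0,0,0],[0,0,6,0,0,0],[0,0,6,0,0,0],[0,0,6,0,0,0]]' 70 && python3 -m inch '[[0,0,0,0,0,0],[0,0,0,0,0,0],[0,0,0,0,0,0],[0,0,0,0,0,0]]' 50 20
```

```text
time: 16.7
position: [0.4363, -0.4122, 0.061]
tool_rot: [-3.017, -0.875, 0.0]
ft_force: [0.4, -0.5, 0.5]
grip_width: 0.803
grip_force: 0.0
time: 17.2
position: [0.4363, -0.4122, 0.061]
tool_rot: [-3.017, -0.875, 0.0]
ft_force: [0.3, 0.5, -0.9]
grip_width: 0.71
grip_force: 19.9
```

```bash
python3 -m inch '[[0,0,10,0,0,0],[0,0,30,0,0,0],[0,0,70,0,0,0],[5,5,110,0,0,0],[35,37,120,0,0,0],[75,79,120,0,0,0],[115,121,120,0,0,0],[155,163,110,0,0,0],[190,200,90,0,0,0],[217,228,60,0,0,0],[229,240,25,0,0,0],[229,240,0,0,0,0],[229,240,-18,0,0,0],[229,240,-28,0,0,0],[229,240,-32,0,0,0],[229,240,-35,0,0,0],[229,240,-35,0,0,0]]'
```

```text
time: 19.32
position: [0.6656, -0.1725, 0.0266]
tool_rot: [3.017, 0.874, 0.001]
ft_force: [0.7, 0.2, -0.5]
grip_width: 0.714
grip_force: 19.9
```

```bash
python3 -m inch '[[0,0,-1,0,0,0],[0,0,-1,0,0,0]]' && python3 -m inch '[[0,0,0,0,0,0],[0,0,0,0,0,0],[0,0,20,0,0,0],[0,0,60,0,0,0],[0,0,110,0,0,0],[-30,-18,150,0,0,10],[-80,-48,190,0,0,20],[-130,-78,215,0,0,30],[-180,-108,215,0,0,40],[-230,-138,215,0,0,50],[-265,-160,215,0,0,60],[-276,-166,215,0,0,70],[-276,-166,215,0,0,80],[-276,-166,215,0,0,90],[-276,-166,215,0,0,90],[-276,-166,215,0,0,90]]' 72
python3 - <<'E'
from h import *
print(ctrl.get_state()['joint_positions'].round(2))
snap('wrist','w3'); cv2.imwrite('pics/w3b.png',cv2.resize(cv2.imread('pics/w3.png'),(800,600)))
snap('top','top1'); cv2.imwrite('pics/top1b.png',cv2.resize(cv2.imread('pics/top1.png')[60:330,100:400],(800,720))[:600])
E
```

```text
time: 19.58
position: [0.6658, -0.1725, 0.026]
tool_rot: [3.017, 0.875, 0.001]
ft_force: [-1.7, 0.6, 4.0]
grip_width: 0.712
grip_force: 19.9
time: 21.58
position: [0.3893, -0.3385, 0.2406]
tool_rot: [1.519, 2.749, 0.001]
ft_force: [0.2, 0.1, 0.1]
grip_width: 0.829
grip_force: 0.0
[-0.22  0.02  0.91  1.8  -0.01  1.33  1.25]
```

View pics/w3b.png

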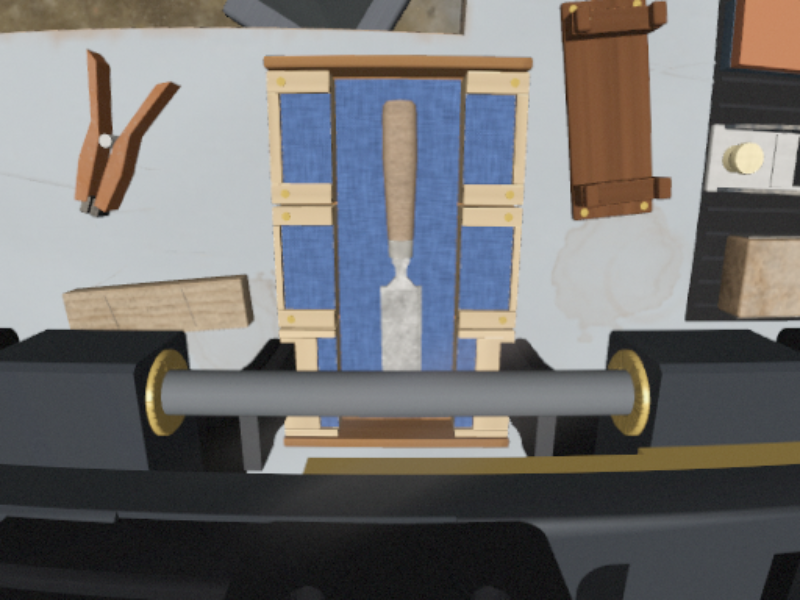

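View pics/top1b.png

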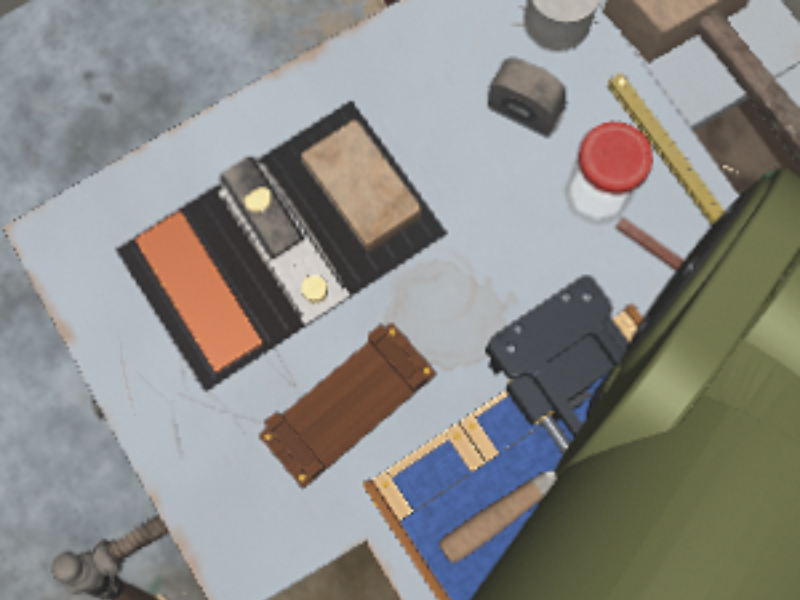

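The wrist view shows the chisel alone in the well, handle end at (400,100), shoulder at (402,285), blade below that. In the top view all three tools lie flat on the mat, and the jar is untouched.

```bash
python3 - <<'E'
from h import *
P,_=cloud('w3')
print(ctrl.get_state()['position'].round(4))
for x,y in [(400,110),(400,150),(400,200),(402,235),(402,300)]: print(x,y,(P[int(y*.64),int(x*.64)]*1000).round(1))
g=lambda x,y,h:(ray('w3',x,y,h)*1000).round(1)
a=g(400,99,.022);b=g(402,350,.012);print('end',a,'blade',b,np.degrees(np.arctan2(*(b-a)[1::-1])))
u=(b-a)/np.linalg.norm(b-a)
for d in (80,98,123.5): print(d,(a+d*u).round(1))
print('w handle',g(383,150,.022),g(416,150,.022))
# rest: uprights' tops, wrist (w3) and top1
print('rest w3 ears',[g(x,y,.036).tolist() for x,y in [(571,9),(659,9),(578,193),(666,187)]])
s=300/800;
def t(x,y,h): return (ray('top1',100+x*s,60+y*270/720,h,1.)*1000).round(1)
L=[(266,436),(303,479),(392,331),(430,372)]
Q=[t(x,y,.036) for x,y in L];print('rest top1',[q.tolist() for q in Q],np.mean(Q,0))
e=np.array(Q[2])+Q[3]-Q[0]-Q[1];print(np.degrees(np.arctan2(e[1],e[0])))
E
```

```text
[ 0.3894 -0.3384  0.2403]
400 110 [ 330.9 -243.    35.7]
400 150 [ 345.3 -265.9   33.6]
400 200 [ 363.9 -295.3   29.5]
402 235 [nan nan nan]
402 300 [ 406.2 -360.1   18.4]
end [ 326.2 -235.4   22. ] blade [ 429.9 -396.8   12. ] -57.27912952439442
80 [ 369.4 -302.6   17.8]
98 [ 379.1 -317.7   16.9]
123.5 [ 392.9 -339.2   15.6]
w handle [ 334.6 -271.8   22. ] [ 354.9 -259.1   22. ]
rest w3 ears [[392.7, -125.3, 36.0], [443.4, -90.1, 36.0], [468.7, -222.5, 36.0], [521.1, -183.2, 36.0]]
rest top1 [[431.2, -87.1, 36.0], [392.9, -119.1, 36.0], [521.3, -199.9, 36.0], [483.3, -232.3, 36.0]] [ 457.175 -159.6     36.   ]
-51.38659760469868
```

```bash
python3 -m inch '[[-13,25,-50,0,0,0],[-13,25,-105,0,0,0],[-13,25,-150,0,0,0],[-13,25,-185,0,0,0],[-13,25,-205,0,0,0],[-13,25,-213,0,0,0],[-13,25,-216,0,0,0],[-13,25,-216,0,0,0]]' 46 && python3 -m inch '[[0,0,0,0,0,0],[0,0,0,0,0,0],[0,0,0,0,0,0],[0,0,0,0,0,0]]' 5 30
```

```text
time: 22.68
position: [0.377, -0.3136, 0.0247]
tool_rot: [1.514, 2.751, 0.0]
ft_force: [0.2, -0.1, -0.2]
grip_width: 0.524
grip_force: 0.0
time: 23.18
position: [0.3766, -0.3134, 0.0244]
tool_rot: [1.515, 2.752, 0.0]
ft_force: [-0.8, -0.3, 2.3]
grip_width: 0.292
grip_force: 30.0
```

```bash
python3 -m inch '[[0,0,10,0,0,0],[0,0,30,0,0,0],[0,0,60,0,0,0],[5,15,85,0,0,0],[15,45,90,0,0,1],[30,85,90,0,0,3],[48,130,90,0,0,5],[60,163,80,0,0,6],[64,176,60,0,0,6],[64,176,46,0,0,6],[64,176,46,0,0,6],[64,176,46,0,0,6]]'
python3 - <<'E'
from h import *
snap('wrist','w4'); a=cv2.imread('pics/w4.png'); cv2.imwrite('pics/w4b.png',cv2.resize(a,(800,600)))
snap('top','top2')
cv2.imwrite('pics/top2b.png',cv2.resize(cv2.imread('pics/top2.png')[150:270,160:320],(800,600)))
E
```

```text
time: 24.68
position: [0.4404, -0.1385, 0.0706]
tool_rot: [1.371, 2.826, -0.0]
ft_force: [0.8, -0.2, -2.0]
grip_width: 0.293
grip_force: 30.0
```

View pics/w4b.png

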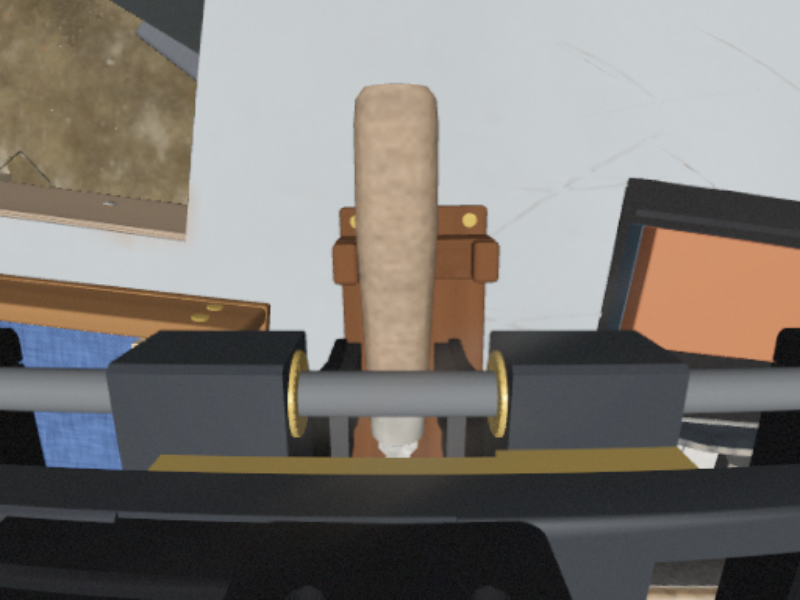

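View pics/top2b.png

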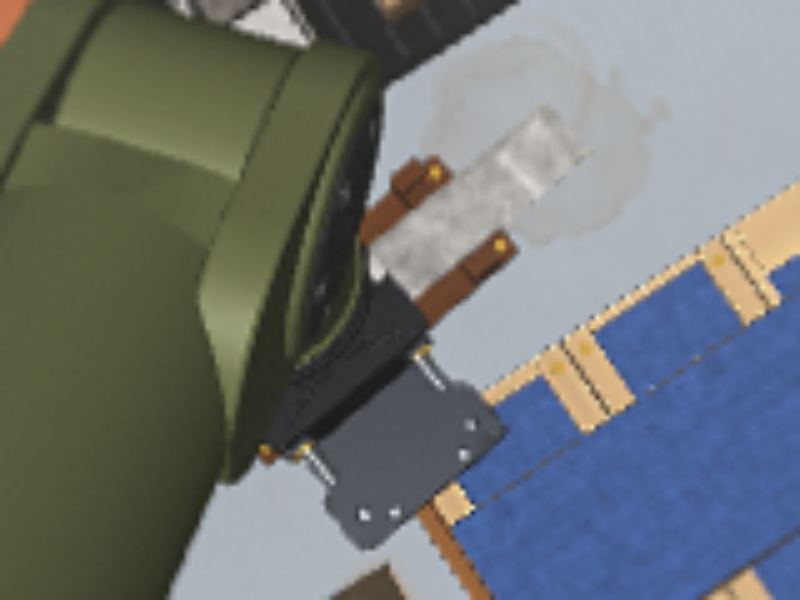

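The chisel hovers over the rest. In the wrist view the notch centre is at about (416,260) against the chisel at (398,260), and in the top view the blade lies between the ears (435,172) and (500,245). The yaw matches, so I shift about 5 mm towards the mat and lower.

```bash
python3 -m inch '[[4,3,0,0,0,0],[4,3,-10,0,0,0],[4,3,-18,0,0,0],[4,3,-23,0,0,0],[4,3,-26,0,0,0],[4,3,-27.5,0,0,0],[4,3,-27.5,0,0,0]]' && python3 -m inch '[[0,0,-0.5,0,0,0],[0,0,-1,0,0,0],[0,0,-1,0,0,0]]'
```

```text
time: 25.65
position: [0.4445, -0.1344, 0.0427]
tool_rot: [1.369, 2.827, 0.0]
ft_force: [-0.1, 0.4, -2.1]
grip_width: 0.289
grip_force: 30.0
time: 26.02
position: [0.4446, -0.1343, 0.0424]
tool_rot: [1.369, 2.828, 0.001]
ft_force: [-3.3, 0.5, 6.1]
grip_width: 0.29
grip_force: 30.0
```

```bash
python3 -m inch '[[0,0,0,0,0,0],[0,0,0,0,0,0],[0,0,5,0,0,0],[0,0,30,0,0,0],[0,0,75,0,0,0],[0,0,120,0,0,-10],[20,5,160,0,0,-20],[55,10,190,0,0,-30],[90,20,190,0,0,-40],[120,28,190,0,0,-50],[150,35,190,0,0,-60],[173,38,190,0,0,-70],[173,38,190,0,0,-80],[173,38,190,0,0,-90],[173,38,190,0,0,-96],[173,38,190,0,0,-96],[173,38,190,0,0,-96]]' 42
python3 - <<'E'
from h import *
s=ctrl.get_state();print(s['position'].round(4),s['tool_rot'].round(3))
snap('top','top3'); snap('wrist','w5')
a=cv2.resize(cv2.imread('pics/w5.png')[:240],(800,375)); b=cv2.resize(cv2.imread('pics/top3.png')[60:310,100:420],(800,625))[400:]
cv2.imwrite('pics/c5.png',np.vstack([a,b]))
E
```

```text
time: 28.15
position: [0.6174, -0.0962, 0.2317]
tool_rot: [3.016, 0.878, -0.0]
ft_force: [0.2, -0.4, -0.2]
grip_width: 0.48
grip_force: 0.0
[ 0.6174 -0.0962  0.2317] [ 3.016  0.878 -0.   ]
```

View pics/c5.png

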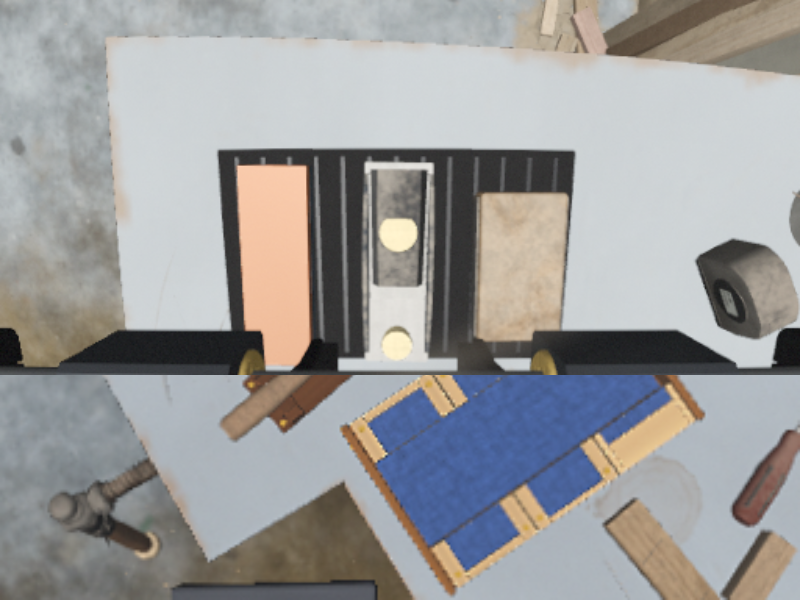

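The mat tools are undisturbed (stone 275,260; plane 398,260; block 522,265), and the rest with the chisel is only partly in view. I'll check the seat centres in the earlier view of the empty tray.

```bash
python3 - <<'E'
from h import *
g=lambda x,y,h:ray('w3',x,y,h)*1000
for n,a,b in [('stone',93,184),('plane',225,310)]:
    Q=[g(305,a,.044),g(305,b,.044),g(490,a,.044),g(490,b,.044)]
    print(n,np.mean(Q,0).round(1),np.linalg.norm(Q[1]-Q[0]).round(1))
# outer ends of inserts along v
Q=[g(269,140,.044),g(528,140,.044)];print(np.mean(Q,0).round(1),np.linalg.norm(Q[1]-Q[0]).round(1))
Q=[g(276,265,.044),g(521,265,.044)];print(np.mean(Q,0).round(1),np.linalg.norm(Q[1]-Q[0]).round(1), np.degrees(np.arctan2(*(Q[1]-Q[0])[1::-1])))
E
```

```text
stone [ 340.2 -261.    44. ] 60.0
plane [ 387.6 -336.5   44. ] 62.0
[ 340.9 -260.8   44. ] 176.5
[ 386.9 -334.    44. ] 176.0 32.106521821780845
```

```bash
python3 -m inch '[[0,0,-40,0,0,0],[0,0,-90,0,0,0],[0,0,-140,0,0,0],[0,0,-175,0,0,0],[0,0,-197,0,0,0],[0,0,-206,0,0,0],[0,0,-208,0,0,0],[0,0,-208,0,0,0]]' 68 && python3 -m inch '[[0,0,0,0,0,0],[0,0,0,0,0,0],[0,0,0,0,0,0],[0,0,0,0,0,0],[0,0,0,0,0,0]]' 30 45 && python3 -m inch '[[0,0,10,0,0,0],[0,0,40,0,0,0],[0,0,85,0,0,0],[-10,-10,120,0,0,0],[-40,-42,130,0,0,0],[-80,-84,130,0,0,0],[-120,-126,130,0,0,0],[-160,-168,130,0,0,0],[-195,-205,130,0,0,0],[-220,-231,115,0,0,0],[-229.5,-241,90,0,0,0],[-229.5,-241,65,0,0,0],[-229.5,-241,50,0,0,0],[-229.5,-241,42,0,0,0],[-229.5,-241,38,0,0,0],[-229.5,-241,36,0,0,0],[-229.5,-241,35,0,0,0],[-229.5,-241,35,0,0,0]]'
```

```text
time: 29.25
position: [0.6184, -0.0965, 0.0248]
tool_rot: [3.017, 0.875, 0.003]
ft_force: [-0.4, -0.2, 0.8]
grip_width: 0.78
grip_force: 0.0
time: 29.88
position: [0.6177, -0.0963, 0.0241]
tool_rot: [3.017, 0.875, 0.001]
ft_force: [-0.4, -0.6, 4.4]
grip_width: 0.584
grip_force: 45.0
time: 32.12
position: [0.3883, -0.3375, 0.0591]
tool_rot: [3.017, 0.875, 0.001]
ft_force: [-0.6, 0.6, -4.6]
grip_width: 0.579
grip_force: 44.9
```

```bash
python3 -m inch '[[0,0,-1,0,0,0],[0,0,-2,0,0,0],[0,0,-2,0,0,0]]' && python3 -m inch '[[0,0,0,0,0,0],[0,0,0,0,0,0],[0,0,0,0,0,0],[0,0,20,0,0,0],[0,0,60,0,0,0],[5,8,110,0,0,0],[25,43,130,0,0,0],[52,90,130,0,0,0],[80,138,130,0,0,0],[108,186,130,0,0,0],[135,234,130,0,0,0],[160,276,120,0,0,0],[178,307,95,0,0,0],[185.5,320,55,0,0,0],[185.5,320,10,0,0,0],[185.5,320,-20,0,0,0],[185.5,320,-34,0,0,0],[185.5,320,-38,0,0,0],[185.5,320,-38,0,0,0]]' 66 && python3 -m inch '[[0,0,0,0,0,0],[0,0,0,0,0,0],[0,0,0,0,0,0],[0,0,0,0,0,0],[0,0,0,0,0,0]]' 30 40
```

```text
time: 32.5
position: [0.3884, -0.3375, 0.059]
tool_rot: [-3.016, -0.875, -0.002]
ft_force: [-7.0, 7.0, 17.1]
grip_width: 0.579
grip_force: 44.9
time: 34.88
position: [0.5742, -0.0174, 0.0195]
tool_rot: [3.017, 0.875, 0.002]
ft_force: [0.7, 0.5, -0.4]
grip_width: 0.761
grip_force: 0.0
time: 35.5
position: [0.5739, -0.0172, 0.0193]
tool_rot: [-3.017, -0.875, -0.002]
ft_force: [-1.5, 0.2, 6.0]
grip_width: 0.573
grip_force: 39.9
```

```bash
python3 -m inch '[[0,0,10,0,0,0],[0,0,40,0,0,0],[0,0,85,0,0,0],[-10,-10,120,0,0,0],[-40,-42,130,0,0,0],[-80,-84,130,0,0,0],[-120,-126,130,0,0,0],[-160,-168,130,0,0,0],[-195,-205,130,0,0,0],[-220,-231,115,0,0,0],[-229.5,-241,90,0,0,0],[-229.5,-241,65,0,0,0],[-229.5,-241,50,0,0,0],[-229.5,-241,42,0,0,0],[-229.5,-241,38,0,0,0],[-229.5,-241,36,0,0,0],[-229.5,-241,35,0,0,0],[-229.5,-241,35,0,0,0]]' && python3 -m inch '[[0,0,-1,0,0,0],[0,0,-1,0,0,0]]'
```

```text
time: 37.75
position: [0.3437, -0.2582, 0.0543]
tool_rot: [-3.016, -0.874, 0.001]
ft_force: [-3.6, 2.4, 5.8]
grip_width: 0.572
grip_force: 39.9
time: 38.0
position: [0.3437, -0.2583, 0.0542]
tool_rot: [-3.015, -0.874, 0.001]
ft_force: [-9.5, 5.4, 20.5]
grip_width: 0.57
grip_force: 39.9
```

```bash
python3 -m inch '[[0,0,0,0,0,0],[0,0,0,0,0,0],[0,0,0,0,0,0],[0,0,20,0,0,0],[0,0,60,0,0,0],[8,2,110,0,0,0],[45,12,130,0,0,0]]' 64 && python3 -m inch '[[45,12,0,0,0,0],[95,25,0,0,0,0],[145,39,0,0,0,0],[195,52,0,0,0,0],[240,64,-5,0,0,0],[268,72,-35,0,0,0],[277,74,-80,0,0,0],[277,74,-120,0,0,0],[277,74,-144,0,0,0],[277,74,-154,0,0,0],[277,74,-156,0,0,0],[277,74,-156,0,0,0]]' 76 && python3 -m inch '[[0,0,0,0,0,0],[0,0,0,0,0,0],[0,0,0,0,0,0],[0,0,0,0,0,0]]' 50 20
```

```text
time: 38.88
position: [0.3897, -0.2475, 0.1856]
tool_rot: [-3.017, -0.87, -0.013]
ft_force: [1.1, -0.4, 0.4]
grip_width: 0.736
grip_force: 0.0
time: 40.38
position: [0.6668, -0.1727, 0.0281]
tool_rot: [3.016, 0.875, 0.003]
ft_force: [0.1, -0.2, 0.8]
grip_width: 0.874
grip_force: 0.0
time: 40.88
position: [0.6663, -0.1723, 0.0274]
tool_rot: [3.017, 0.875, 0.002]
ft_force: [-1.0, 1.4, 5.0]
grip_width: 0.709
grip_force: 20.0
```

```bash
python3 -m inch '[[0,0,10,0,0,0],[0,0,40,0,0,0],[0,0,85,0,0,0],[-10,-10,120,0,0,0],[-40,-42,130,0,0,0],[-80,-84,130,0,0,0],[-120,-126,130,0,0,0],[-160,-168,130,0,0,0],[-195,-205,130,0,0,0],[-220,-231,115,0,0,0],[-230,-240,90,0,0,0],[-230,-240,65,0,0,0],[-230,-240,50,0,0,0],[-230,-240,42,0,0,0],[-230,-240,38,0,0,0],[-230,-240,36,0,0,0],[-230,-240,35,0,0,0],[-230,-240,35,0,0,0]]' && python3 -m inch '[[0,0,-1,0,0,0],[0,0,-1,0,0,0]]'
```

```text
time: 43.12
position: [0.4363, -0.4124, 0.0623]
tool_rot: [3.017, 0.875, 0.001]
ft_force: [-0.0, 1.0, 3.0]
grip_width: 0.711
grip_force: 20.0
time: 43.38
position: [0.4363, -0.4125, 0.0623]
tool_rot: [-3.017, -0.875, -0.002]
ft_force: [-2.8, 4.1, 11.3]
grip_width: 0.711
grip_force: 20.0
```

Seated at the expected height. Next: release, move clear over the mat area, and check.

```bash
python3 -m inch '[[0,0,0,0,0,0],[0,0,0,0,0,0],[0,0,0,0,0,0],[0,0,20,0,0,0],[0,0,60,0,0,0],[0,0,110,0,0,0],[20,25,160,0,0,0],[50,70,200,0,0,0],[80,120,200,0,0,0],[110,170,200,0,0,0],[140,225,200,0,0,0],[165,280,200,0,0,0],[190,340,200,0,0,0],[210,395,200,0,0,0],[220,450,200,0,0,0],[220,500,200,0,0,0],[220,550,200,0,0,0],[220,590,200,0,0,0],[220,590,200,0,0,0]]' 70
python3 - <<'E'
from h import *
snap('top','top4'); cv2.imwrite('pics/top4b.png',cv2.resize(cv2.imread('pics/top4.png')[85:310,130:430],(800,600),interpolation=cv2.INTER_CUBIC))
P,im=cloud('top4'); v0=lambda x,y:(P[int(85+y*.375),int(130+x*.375)]*1000).round(0)
np.save('pics/P4.npy',P)
for n,x,y in [('stone',433,411),('sand',535,336),('stone e1',405,370),('stone e2',460,450),('sand e1',515,310),('sand e2',558,362)]: print(n,(P[int(y*.64),int(x*.64)]*1000).round(1))
E
```

```text
time: 45.75
position: [0.6554, 0.1833, 0.2611]
tool_rot: [-3.013, -0.886, -0.001]
ft_force: [0.1, -0.4, 0.8]
grip_width: 0.803
grip_force: 0.0
stone [ 335.1 -261.5   64.7]
sand [ 436.3 -412.9   67.4]
stone e1 [ 396.  -223.9   63.2]
stone e2 [ 279.9 -296.2   67.9]
sand e1 [ 475.9 -385.6   69.4]
sand e2 [ 398.9 -444.3   67.5]
```

View pics/top4b.png

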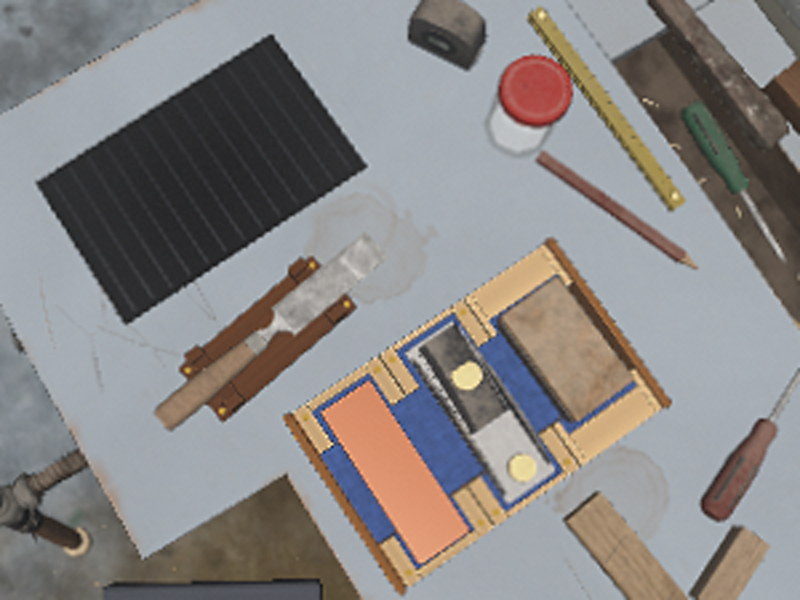

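Everything appears to be in place: the chisel lies in the rest (265,330), and the stone (395,470), plane (480,410) and block (565,345) are in their seats. I'll check flatness and extent numerically against the start picture.

```bash
python3 - <<'E'
from h import *
d=np.radians(-57.9);U=np.array([np.cos(d),np.sin(d)]);V=np.array([-np.sin(d),np.cos(d)])
for f in ('top0','top4'):
    P,_=cloud(f); 
    for n,c in [('stone',(340.5,-261)),('plane',(387.5,-336.5)),('sand',(435.5,-412))]:
        q=P.reshape(-1,3)*1000; r=q[:,:2]-c; a=r@U;b=r@V
        m=(abs(a)<40)&(abs(b)<95)&(q[:,2]>(54 if n!='plane' else 62))
        A=np.c_[a[m],b[m],np.ones(m.sum())]; z=q[m,2]
        k=np.linalg.lstsq(A,z,rcond=None)[0]
        k2=(abs(z-A@k)<3); k=np.linalg.lstsq(A[k2],z[k2],rcond=None)[0]
        print(f,n,'tilt deg',np.degrees(k[:2]).round(2),'z',k[2].round(1),'a',np.percentile(a[m],[2,98]).round(0),'b',np.percentile(b[m],[2,98]).round(0))
P,_=cloud('top4')
t=lambda x,y:(P[int(85+y*.375),int(130+x*.375)]*1000).round(1)
for p in [(185,410),(210,386),(240,360),(290,315),(320,282),(360,255),(310,270),(345,305)]: print(p,t(*p))
E
```

```text
top0 stone tilt deg [ 0.02 -0.04] z 63.2 a [-24.  24.] b [-73.  70.]
top0 plane tilt deg [ 1.9  15.25] z 74.4 a [-21.  28.] b [-62.  68.]
top0 sand tilt deg [0.76 0.08] z 67.9 a [-30.  33.] b [-53.  53.]
top4 stone tilt deg [ 0.   -0.06] z 63.2 a [-23.  25.] b [-74.  69.]
top4 plane tilt deg [ 2.74 15.22] z 74.5 a [-22.  27.] b [-63.  68.]
top4 sand tilt deg [0.75 0.07] z 67.9 a [-31.  32.] b [-53.  52.]
(185, 410) [396.4 -87.7  52.7]
(210, 386) [ 416.5 -108.1   50.6]
(240, 360) [ 437.  -135.3   44.3]
(290, 315) [ 477.  -177.4   34.6]
(320, 282) [ 507.3 -206.5   34.3]
(360, 255) [ 530.7 -243.    32.7]
(310, 270) [ 518.5 -197.2   28. ]
(345, 305) [ 489.8 -227.4    5.7]
```

```bash
python3 -c "
from bench import ctrl
print(ctrl.close_job())"
```

```text
the job is handed in; nothing more can be done
None
```

The chisel is lying in both notches of the dark rest, the plane, sanding block and stone are back in their seats at their starting heights and tilts, the jar was left alone, and the job was handed in at about 46 s.

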